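# Hang the guard gate on the hand press

## Robot

A 7-joint arm with a two-finger parallel gripper is mounted at the origin on the work surface. World frame = base frame: x ahead of the robot, y to its left, z up, the work surface at z = 0. Lengths are in m, angles in rad, forces in N, time in s.
With the tool pointing down it reaches from about 0.35 to 0.9 m from the base axis. Payload 8.1 kg.
Tool frame: the origin (TCP) lies at the very end of the fingers, on their centre line; the grasp point (between the pads) lies arm.hold_point_z behind it (arm.hold_point_z is the distance from the TCP to the grasp point, in m); z points along the fingers, y is the line along which they close (so a half turn about z gives the same grasp; the last joint's range is limited). The gripper opens to 92 mm and grips with 3 to 60 N. Pads are 19 mm wide; open, the fingers measure 130 mm over their backs; the gripper's body (75 mm by 190 mm) begins 47 mm behind the grasp point.
Start: joints at [1.181, 0.434, 0.025, 1.573, -0.012, 1.134, -0.075], TCP at [0.177, -0.599, 0.227] pointing down, gripper open.
Joint ranges: [-2.62, 2.62], [-0.44, 2.09], [-1.27, 1.32], [0.08, 2.57], [-1.32, 4.46], [0.12, 2], [-2.74, 2.74]. Speed limits (rad/s): [2.22, 2.22, 3.01, 3.01, 3.14, 3.14, 3.14].

## Interface

Orientations are given as a rotation vector (axis times angle).
In Python, from cell import arm, vision, job, cut_out gives the robot as it stands. The module is installed in compiled form; this text tells all that it offers.
- The arm moves only by the tool play_rows, never from a script. Its argument "increments" is text: rows parted by semicolons, each of 5 numbers parted by spaces: the shift along the tool's x, y, z in cm, then the turn about the tool's z in degrees, then the opening, from -1 (shut) to 1 (fully open), so that 0 is half open. A call has 1 to 5 rows; each row shifts and turns the commanded pose from where the row before left it, along the tool's axes as they then stand; what a row does not reach is not made up. A row lasts 1/12 s, in which the tool goes at most 41.7 mm and 7.16 degrees, less where a joint would pass 70% of its speed; a pose out of reach is approached as far as the arm can. A call is refused whole if a number of a shift passes 4.17 or a number of a turn 7.16, either way. A call with a gripper value outside its range is refused whole. The fingers move at their own pace and stop on an object; "grip_force" is the grip in N (left out, the last holds). Time passes only in rows, so rows that do not move let the fingers close. It gives the time, the measured TCP pose, the force, the opening and the grip force at its end, in the units of the state.
- arm.observe(): the state, without advancing time (a new reading comes with each control period).
- vision.get_image(name): name is "side" or "top"; returns a dict with "frame" (420x560x3 uint8, red, green, blue), "z_map" (420x560 float32, m along the optical axis (not along the pixel's ray), 0 where there is no reading), "mtx" (3x3 intrinsics, pixels), "cam_to_world" (4x4, takes a point from camera to world coordinates). Camera axes: x right, y up, looking along -z (the intrinsics and any distortion apply to the point x, -y, -z); pixel columns grow to the right and rows downward; lengths in m; the calibration is good to about 2 mm. A picture is of the moment at which its call begins.
- job.sign_off(): hands the job in; it is judged then, once.
Trained networks look in a picture, given as the dict that the camera call returned (one of the last four; its "shot" number tells which), for a name from the list of things; names that differ only in an ending like _2 or _b are one class to them, and where a whole thing is asked for, a point or a joint stands for the part that bears it (a point fixed in the world has none). Each returns a list of dicts, best first, with "confidence" (0 to 1); they miss things now and then, are a little off and sometimes report something else, mostly with a low value. They report only what shows in the picture. A call takes as long as a camera call.
- cut_out(query, picture): "mask" (420x560 bool, what is visible of it) and "point" ([row, column] in pixels, amid what is visible of it).
The state is a dict: "clock": time; "joints": joint angles; "dq": joint speeds; "joint_efforts": joint torques, N m; "position": TCP position; "ee_rot": TCP orientation; "force": force on the tool from outside, world axes, zero at the start; "ft_torque": the same for the moment, N m; "width": opening from 0.0 (shut) to 1.0 (fully open); "gripper_force": force on a finger pad.
Only numpy, scipy, OpenCV 4.12 (cv2) and the standard library are available. Lean on these libraries where they do the work, as an engineer would, in place of code of your own. Each camera call takes 0.05 s, during which the arm holds its last target. There are 200 camera calls.

## Task

Lift the steel guard gate out of its wooden stand and hang it on the hand press, standing wide open: lower it so that both knuckles go over the two upright pins together and sit fully home. Then swing the gate shut against the stop and let go. Feel for the pins gently, do not force or drop the gate, and leave everything else on the bench where it is.

Things in the scene. Friction and masses are not known exactly. Their poses are not given: they have to be found in the camera images.
- gate: Loose lift-off guard gate, plain steel, 0.25 to 0.40 kg: barred upright panel 10 mm thick, 72 mm wide, 150 mm high, two knuckles (upright tubes) on one edge. Origin on the knuckles' common axis, level with the gate's underside; z up; the panel spans y = -26 to -98 mm in its y-z plane. At the start it stands in the stand, underside 12 mm above the bench.
- knuckle_low (a point): Centre of the lower end of the gate's lower knuckle, at (0, 0, 12) mm in the gate's frame. Both knuckles: outside diameter 28 mm, bore 14 mm, 24 mm long, open at both ends, at z = 12..36 and 84..108 mm in the gate's frame. The lower one cannot pass the upper arm from above: bring the gate in sideways, its underside 28 to 50 mm above slot_mid, then lower it.
- gate_grip (a point): Point in the gate's top rail near the knuckles, at (0, -14, 132) mm in the gate's frame: the best place to pinch it (across the 10 mm thickness, gate's x). The rail is solid, z = 114..150 mm, y = 12..-98 mm, and overhangs the knuckles. Centre of mass about (0, -37, 81) mm. Pinched far from the knuckles, the gate pitches in the grip when these press on something.
- gate_edge (a point): Middle of the gate's free end stile (12 mm wide, 10 mm thick), at (0, -92, 63) mm in the gate's frame. With the gate shut it is at x = about -130 mm in the press's frame.
- stand: Fixed slotted wooden stand, 100 x 70 mm. Origin on the bench under its centre; the slot runs along its y, 13 mm wide, its floor 12 mm and its jaws' tops 42 mm above the bench. The middle of the gate's panel stands over its origin, the gate's axes parallel to the stand's. It and a fixed tray of gauge cases swap sides from start to start.
- press: Fixed cast iron hand press with a ball-ended handle. Origin on the bench under its ram; front faces its own -x; z up. Column at the back; head reaches forward to x = -30 mm, z = 195..255 mm. A front foot 30 mm high (x = -167 to -92, y = -107 to 107 mm) carries the pintle post (+y) and the stop (-y). Gate yaw relative to the press: 0 shut, -1.57 rad wide open, pointing to the press's -x.
- stop_face (a point): Point on the front face of the stop, at (-125, -23, 93) mm in the press's frame: a fixed upright bar 20 mm wide, z = 30..135 mm. Shut, the gate's inner (+x) face lies against it; push it right up to the stop, for the loose greased hinge lets its free edge settle back by some 3 to 5 mm when it is let go (that still counts as shut).
- slot_mid (a point): On the front foot's top at (-130, 60, 30) mm in the press's frame: middle of the slot in which the pintle post is clamped; axes as the press's. The post is clamped ANYWHERE UP TO 15 mm EITHER SIDE of this point along the press's x (exact in y); the offset is not measured: feel or look for it. The post is 16 x 14 mm, 100 mm high, 32 mm to the +y of the pin axis, and does not give way.
- pins_nominal (a point): Where the upper pin's top would be with the post in mid-slot, 112 mm above slot_mid. Both pins: one upright axis, 18 mm long, diameter 10 mm (greased), top 3 mm tapering from 9 to 6 mm; the lower pin's top is 40 mm above slot_mid. They stand on arms with tops 22 and 94 mm above slot_mid. Gate's underside above slot_mid: 28 mm when the knuckles touch the pin tops, 10 mm when fully home.
- hub: Bystander, leave alone: loose brass gauge pointer hub, 32 mm across, 18 mm high. Origin: centre of its underside.
- bezel_a: Bystander, leave alone: loose steel bezel ring, 80 mm across, 10 mm high. Origin: centre of its underside.
- bezel_b: Bystander, leave alone: loose steel bezel ring, 64 mm across, 10 mm high. Origin: centre of its underside.
- knob: Bystander, leave alone: loose tan bakelite knob, 40 mm across, 30 mm high. Origin: centre of its underside.
- adapter: Bystander, leave alone: loose chromed socket adapter, upright, 24 mm across, 40 mm high. Origin: centre of its underside.
- driver: Bystander, leave alone: loose screwdriver lying on the bench along its own x. Origin: centre of its underside.

How it is judged:
By the outcome, as a careful person would: the job done as asked, in the order asked, and still so for the second after the job is handed in, with the robot touching nothing.
It also fails if it takes over 72 s, if anything falls off the work surface, if the arm or the gripper's body presses on something with over 40 N, if the wrist force passes 120 N, or if a joint passes its speed limit or range.

## Working session

There is one attempt and no reset: what is moved stays moved. The work goes in short steps, Python scripts to look and compute and a tool call to move; the robot and the scene stay as the last step left them, time stands still between calls to the robot, and variables do not carry over. Pictures are saved under pics/ and viewed, at most 10 in all, crops included, and the job is handed in when it is done.

Besides the shell and the picture viewer there is one more tool, called by a JSON object that holds its "method" and its "body". play_rows: Moves the arm, as the interface text tells. Its arguments: {"type":"object","properties":{"increments":{"type":"string"},"grip_force":{"type":"number"}},"required":["increments"]}

```bash
mkdir -p pics; cat > h.py <<'E'
import numpy as np, cv2
from cell import arm, vision, job, cut_out
from scipy.spatial.transform import Rotation as R
def look(n,fn=None):
    p=vision.get_image(n)
    if fn: cv2.imwrite('pics/'+fn,cv2.cvtColor(p['frame'],cv2.COLOR_RGB2BGR))
    return p
def cloud(p,mask=None):
    z=p['z_map']; m=z>0
    if mask is not None: m&=mask
    r,c=np.nonzero(m); d=z[r,c]; K=p['mtx']
    P=np.c_[(c-K[0,2])/K[0,0]*d,-(r-K[1,2])/K[1,1]*d,-d]
    T=p['cam_to_world']; return P@T[:3,:3].T+T[:3,3],np.c_[r,c]
def proj(p,X):
    T=p['cam_to_world']; q=(np.atleast_2d(X)-T[:3,3])@T[:3,:3]
    K=p['mtx']; return np.c_[K[0,2]+K[0,0]*q[:,0]/-q[:,2],K[1,2]-K[1,1]*q[:,1]/-q[:,2]]
E
python3 - <<'E'
from h import *
np.set_printoptions(precision=4,suppress=True)
s=arm.observe(); print(s, arm.hold_point_z, R.from_rotvec(s['ee_rot']).as_matrix())
ims=[]
for n in('side','top'):
    p=look(n,n+'0.png'); print(n,p['cam_to_world'],p['mtx'], [k for k in p])
    for q in('gate','press','stand','hub','adapter','knob'):
        for o in cut_out(q,p)[:2]:
            C,_=cloud(p,o['mask']); print(q,round(o['confidence'],2),o['point'],o['mask'].sum(),np.percentile(C,[2,50,98],axis=0).round(3).tolist() if len(C) else None)
E
```

```text
{'clock': 0.0, 'joints': array([ 1.1814,  0.4352,  0.025 ,  1.5741, -0.0116,  1.134 , -0.0751]), 'dq': array([-0.    , -0.0012,  0.0005, -0.0015, -0.0009, -0.0025, -0.0027]), 'joint_efforts': array([  0.0012, -66.7855,   0.9856, -31.4452,  -0.0605,   0.0428,
         0.0002]), 'position': array([ 0.1766, -0.599 ,  0.226 ]), 'ee_rot': array([-3.1079, -0.4487,  0.0006]), 'force': array([ 0.3389, -0.3005, -0.5725]), 'ft_torque': array([-0.0349,  0.0363,  0.0097]), 'gripper_force': 0.0, 'width': 0.9974465212993864} 0.0188 [[ 0.9592  0.2828 -0.0006]
 [ 0.2828 -0.9592  0.0014]
 [-0.0001 -0.0016 -1.    ]]
side [[-0.7301  0.3514 -0.5861  0.0483]
 [-0.683  -0.4     0.6111  0.5358]
 [-0.0197  0.8465  0.5321  0.6188]
 [ 0.      0.      0.      1.    ]] [[385.114    0.     273.4377]
 [  0.     385.114  210.5027]
 [  0.       0.       1.    ]] ['frame', 'z_map', 'mtx', 'cam_to_world', 'shot']
gate 0.93 [181.9, 372.2] 1168 [[0.442, -0.464, -0.001], [0.499, -0.313, 0.119], [0.557, -0.29, 0.16]]
press 0.78 [234.6, 211.2] 10167 [[0.52, -0.038, 0.005], [0.685, 0.093, 0.049], [0.828, 0.152, 0.271]]
sta
[... 878 characters left out ...]
gate 0.79 [260.9, 392.5] 806 [[0.443, -0.344, -0.0], [0.499, -0.313, 0.122], [0.543, -0.289, 0.166]]
gate 0.21 [178.4, 258.5] 7617 [[0.527, -0.043, 0.025], [0.671, 0.063, 0.034], [0.842, 0.144, 0.293]]
press 0.64 [171.7, 252.4] 7607 [[0.526, -0.043, 0.025], [0.671, 0.063, 0.034], [0.838, 0.143, 0.291]]
stand 0.98 [276.6, 380.5] 612 [[0.432, -0.34, 0.008], [0.467, -0.3, 0.037], [0.5, -0.271, 0.047]]
hub 0.55 [270.5, 237.4] 100 [[0.416, 0.058, 0.004], [0.428, 0.072, 0.009], [0.442, 0.086, 0.021]]
adapter 0.64 [189.2, 372.4] 74 [[0.683, -0.266, 0.006], [0.69, -0.255, 0.027], [0.702, -0.246, 0.043]]
knob 0.63 [172.9, 134.3] 151 [[0.634, 0.379, 0.015], [0.649, 0.394, 0.029], [0.667, 0.41, 0.034]]
```

```bash
python3 - <<'E'
import cv2
a=cv2.imread('pics/side0.png');b=cv2.imread('pics/top0.png')
a=cv2.resize(a[90:340,80:480],(800,500),interpolation=cv2.INTER_CUBIC);cv2.imwrite('pics/s0.png',a)
b=cv2.resize(b[80:330,130:450],(768,600),interpolation=cv2.INTER_CUBIC);cv2.imwrite('pics/t0.png',b)
E
```

```text
(no output)
```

View pics/s0.png

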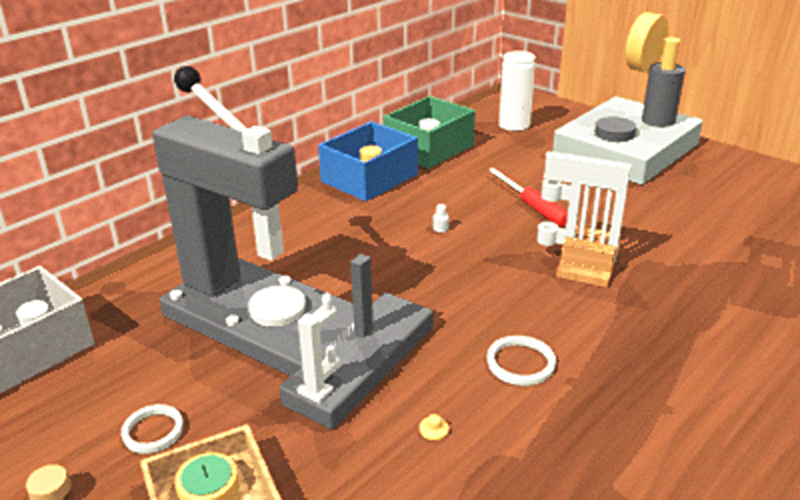

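View pics/t0.png

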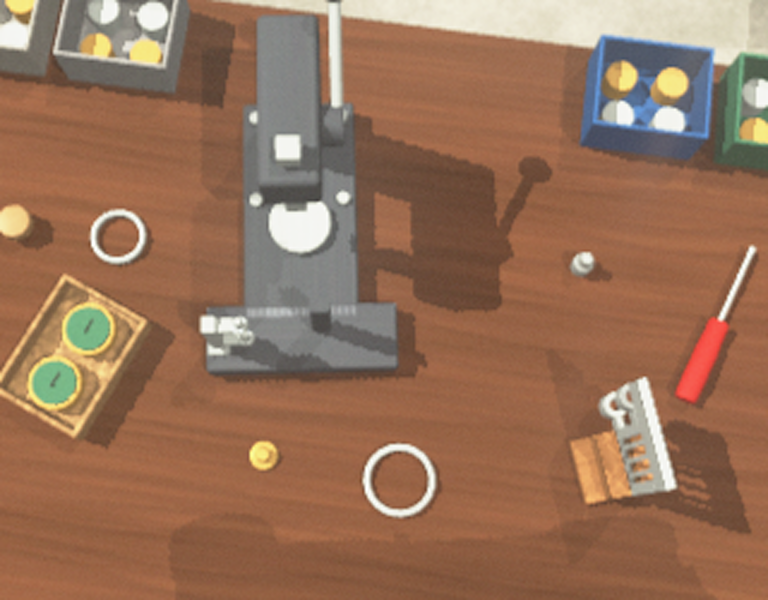

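```bash
python3 - <<'E'
from h import *
np.set_printoptions(precision=4,suppress=True)
for n in('side','top'):
    p=look(n); C,rc=cloud(p)
    print('==',n)
    b=(np.abs(C[:,0]-.6)<.12)&(C[:,1]<-.15)&(C[:,1]>-.25)&(C[:,2]<.02); print('bench z',np.median(C[b,2]))
    # foot
    m=(np.abs(C[:,0]-.57)<.07)&(np.abs(C[:,1]-.05)<.15)&(np.abs(C[:,2]-.031)<.006)
    mk=np.zeros((420,560),np.uint8); mk[rc[m,0],rc[m,1]]=1
    F=C[m]; print('foot z',np.median(F[:,2]),len(F),cv2.minAreaRect(F[:,:2].astype(np.float32)))
    front=[(F[(np.abs(F[:,1]-y)<.006),0].min(),y) for y in np.arange(-.03,.13,.02)]
    print('front',np.array(front))
    xr=[(x,F[np.abs(F[:,0]-x)<.004,1].min(),F[np.abs(F[:,0]-x)<.004,1].max()) for x in np.arange(.53,.60,.01)]
    print('ends',np.array(xr))
    # tall things near foot
    for lo,hi in((.036,.05),(.05,.09),(.09,.115),(.115,.128),(.126,.134),(.134,.15)):
        m=(np.abs(C[:,0]-.57)<.07)&(np.abs(C[:,1]-.05)<.15)&(C[:,2]>lo)&(C[:,2]<hi)
        for nm,mm in(('post',m&(C[:,1]>.06)),('stop',m&(C[:,1]<.06))):
            if mm.sum(): print(nm,lo,hi,mm.sum(),np.percentile(C[mm],[3,50,97],axis=0).round(4).tolist())
    # gate
    m=(np.abs(C[:,0]-.49)<.12)&(np.abs(C[:,1]+.31)<.08)&(C[:,2]>.13)&(C[:,2]<.19)
    G=C[m];print('rail n',len(G),np.percentile(G,[2,50,98],axis=0).round(4).tolist())
    t=G[G[:,2]>.157]; print('top',len(t),cv2.minAreaRect(t[:,:2].astype(np.float32)),t[:,2].mean())
    c=G.mean(0);u,s,v=np.linalg.svd(G[:,:2]-c[:2],full_matrices=False);print(c,s,v, np.degrees(np.arctan2(v[0,1],v[0,0])),[((G[:,:2]-c[:2])@v[0]).min(),((G[:,:2]-c[:2])@v[0]).max()])
    m=(np.abs(C[:,0]-.47)<.1)&(np.abs(C[:,1]+.31)<.08)&(np.abs(C[:,2]-.042)<.005)
    S=C[m];print('stand',len(S),cv2.minAreaRect(S[:,:2].astype(np.float32)))
    m=(np.abs(C[:,0]-.49)<.12)&(np.abs(C[:,1]+.31)<.08)&(C[:,2]>.02)&(C[:,2]<.122)&(C[:,0]>.53)
    G=C[m];print('knuck',len(G),np.percentile(G,[2,50,98],axis=0).round(4).tolist())
E
```

```text
== side
bench z -0.0016859083752029935
foot z 0.028465733482807454 1883 ((0.5874601602554321, 0.05241557955741882), (0.12549073994159698, 0.21486274898052216), 8.6837158203125)
front [[ 0.5384 -0.03  ]
 [ 0.5368 -0.01  ]
 [ 0.5324  0.01  ]
 [ 0.5293  0.03  ]
 [ 0.5252  0.05  ]
 [ 0.5222  0.07  ]
 [ 0.5197  0.09  ]
 [ 0.5152  0.11  ]]
ends [[ 0.53    0.009   0.1516]
 [ 0.54   -0.0507  0.1522]
 [ 0.55   -0.0596  0.1553]
 [ 0.56   -0.0608  0.1563]
 [ 0.57   -0.0583  0.1561]
 [ 0.58   -0.0564  0.1586]
 [ 0.59   -0.0556  0.1345]]
post 0.036 0.05 78 [[0.5361, 0.103, 0.0365], [0.5422, 0.1355, 0.0457], [0.5527, 0.1459, 0.0497]]
stop 0.036 0.05 49 [[0.5711, 0.0164, 0.0371], [0.5745, 0.0343, 0.0428], [0.5847, 0.0376, 0.0492]]
post 0.05 0.09 201 [[0.5368, 0.1051, 0.0503], [0.544, 0.1388, 0.0652], [0.5535, 0.1458, 0.0882]]
stop 0.05 0.09 126 [[0.5715, 0.0176, 0.0521], [0.5747, 0.0344, 0.0718], [0.5848, 0.038, 0.0888]]
post 0.09 0.115 100 [[0.5367, 0.1282, 0.0905], [0.5404, 0.1432, 0.1035], [0.5527, 0.1458, 0.1146]]
stop 0.09 0.115 91 [[0.5717, 0.016, 0.0906], [0.5748, 0.0337, 0.1031], [0.5844, 0
[... 2821 characters left out ...]
 0.134 0.15 37 [[0.5725, 0.0198, 0.1343], [0.5797, 0.0267, 0.137], [0.5859, 0.0363, 0.1388]]
rail n 379 [[0.4431, -0.3348, 0.1315], [0.4913, -0.3147, 0.1605], [0.5416, -0.2952, 0.1663]]
top 230 ((0.4925970137119293, -0.31651729345321655), (0.10914885997772217, 0.010855263099074364), 19.933856964111328) 0.1623066384937222
[ 0.4917 -0.3147  0.155 ] [0.6144 0.0621] [[-0.9403 -0.3403]
 [-0.3403  0.9403]] -160.10472608526266 [np.float64(-0.055241180492522995), np.float64(0.05436153274372375)]
stand 341 ((0.4918050765991211, -0.3119637072086334), (0.10882178694009781, 0.04938832297921181), 20.448720932006836)
knuck 110 [[0.5304, -0.3894, 0.0203], [0.5554, -0.3783, 0.029], [0.5909, -0.288, 0.1216]]
```

```bash
python3 - <<'E'
from h import *
p=look('side');f=cv2.cvtColor(p['frame'],cv2.COLOR_RGB2BGR)
q=look('top');g=cv2.cvtColor(q['frame'],cv2.COLOR_RGB2BGR)
a=cv2.resize(f[210:305,215:295],(400,475),interpolation=cv2.INTER_CUBIC)
b=cv2.resize(g[195:245,205:305],(400,200),interpolation=cv2.INTER_CUBIC)
c=cv2.resize(g[225:295,360:420],(400,467),interpolation=cv2.INTER_CUBIC)[:,:]
o=np.zeros((600,800,3),np.uint8);o[:475,:400]=a;o[:200,400:]=b;o[200:200+min(400,467),400:]=cv2.resize(c,(400,400))
cv2.imwrite('pics/z1.png',o)
E
```

```text
(no output)
```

View pics/z1.png

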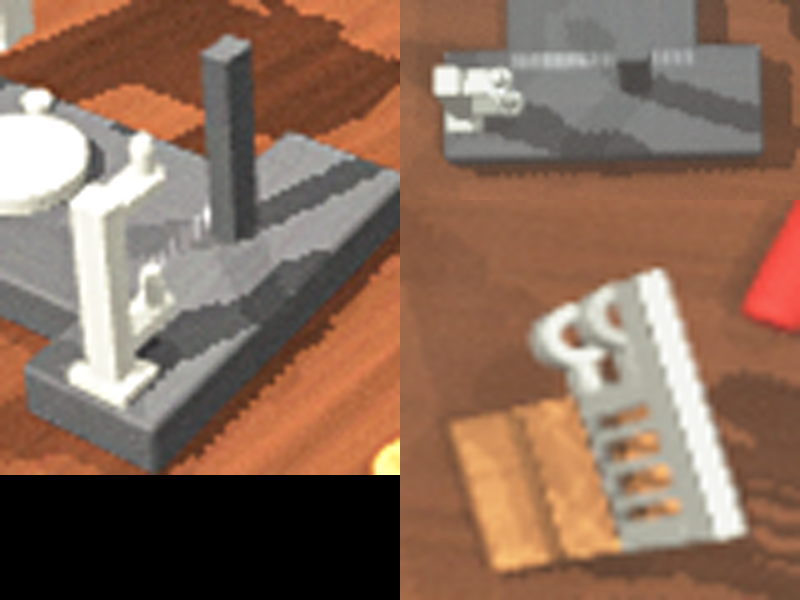

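{"method": "play_rows", "body": {"increments": "2 -0.7 0 -3.5 1; 3.4 -1.3 0 0 1; 3.4 -1.3 0 0 1; 3.4 -1.3 0 0 1; 3.4 -1.3 0 0 1"}}

```text
clock: 1.32
position: [0.3054, -0.4904, 0.2269]
ee_rot: [3.094, 0.544, 0.0]
force: [0.5, -0.1, 0.1]
width: 1.004
gripper_force: 0.0
```

{"method": "play_rows", "body": {"increments": "3.4 -1.3 0 0 1; 3.4 -1.3 0 0 1; 3.4 -1.3 0 0 1; 3.4 -1.3 0 0 1; 3.4 -1.3 0 0 1"}}

```text
clock: 1.73
position: [0.4431, -0.3712, 0.227]
ee_rot: [3.094, 0.545, 0.001]
force: [0.9, -0.2, 0.3]
width: 1.0
gripper_force: 0.0
```

```bash
cat >> h.py <<'E'
def go(x,y,z,yaw):
    s=arm.observe(); M=R.from_rotvec(s['ee_rot']).as_matrix(); a=np.degrees(np.arctan2(M[1,0],M[0,0]))
    D=np.array([x,y,z])-s['position']; t=np.radians(yaw); A=np.array([[np.cos(t),np.sin(t),0],[np.sin(t),-np.cos(t),0],[0,0,-1]])
    print('clk',s['clock'],'pos',s['position'].round(4),'yaw',a.round(2),'F',s['force'].round(2),'T',s['ft_torque'].round(2),'w',s['width'],'tilt',M[2].round(4))
    print('after turn',(-(yaw-a)).round(2),'move cm',(A.T@D*100).round(2),'| now-axes',(M.T@D*100).round(2))
E
python3 -c "
from h import *
go(.5203,-.3069,.1252,19.9)"
```

```text
clk 1.7333 pos [ 0.4431 -0.3712  0.227 ] yaw 19.98 F [ 0.91 -0.23  0.25] T [-0.07 -0.01 -0.  ] w 0.9999608239011933 tilt [ 3.e-04  4.e-04 -1.e+00]
after turn 0.08 move cm [ 9.44 -3.42 10.18] | now-axes [ 9.44 -3.41 10.18]
```

{"method": "play_rows", "body": {"increments": "3 -1 0 0 1; 3 -1 0 0 1; 2 -0.6 0 0 1; 0 0 0 0 1; 0 0 0 0 1"}}

```text
clock: 2.15
position: [0.5092, -0.3196, 0.2266]
ee_rot: [-3.093, -0.549, -0.0]
force: [-0.2, -0.0, -0.0]
width: 0.999
gripper_force: 0.0
```

```bash
python3 -c "
from h import *
go(.5203,-.3069,.1252,19.9)
p=look('top','a.png');q=look('side')
o=np.zeros((600,800,3),np.uint8)
f=cv2.cvtColor(p['frame'],cv2.COLOR_RGB2BGR);g=cv2.cvtColor(q['frame'],cv2.COLOR_RGB2BGR)
o[:,:400]=cv2.resize(f[200:320,340:420],(400,600));o[:,400:]=cv2.resize(g[130:250,320:400],(400,600))
cv2.imwrite('pics/z2.png',o)"
```

```text
clk 2.15 pos [ 0.5092 -0.3196  0.2266] yaw 20.14 F [-0.21 -0.01 -0.04] T [-0.06  0.02  0.04] w 0.9989959087065262 tilt [ 1.e-04 -3.e-04 -1.e+00]
after turn 0.24 move cm [ 1.48 -0.81 10.14] | now-axes [ 1.48 -0.8  10.14]
```

View pics/z2.png

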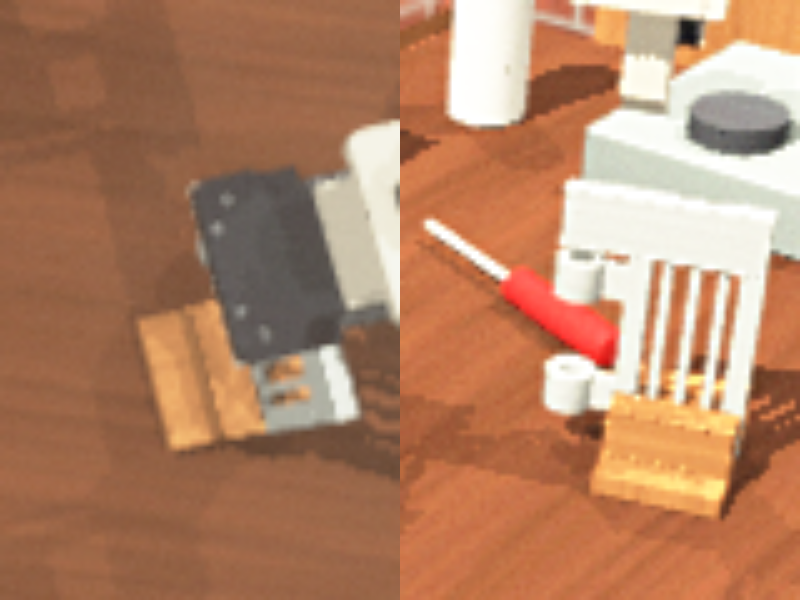

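{"method": "play_rows", "body": {"increments": "1.5 -0.8 0 0.2 1; 0 0 1 0 0.5; 0 0 2.5 0 0; 0 0 2.5 0 0; 0 0 2.1 0 0"}}

```text
clock: 2.67
position: [0.5178, -0.3096, 0.1438]
ee_rot: [3.095, 0.536, -0.002]
force: [0.2, 0.1, -0.0]
width: 0.757
gripper_force: 0.0
```

{"method": "play_rows", "body": {"increments": "0 0 1.5 0 0; 0 0 0.5 0 0; 0 0 0 0 -0.3; 0 0 0 0 -0.3; 0 0 0 0 -0.3"}}

```text
clock: 3.08
position: [0.5199, -0.3092, 0.1268]
ee_rot: [3.094, 0.537, 0.002]
force: [-0.0, -0.5, -0.1]
width: 0.395
gripper_force: 0.0
```

```bash
python3 -c "
from h import *
go(.5203,-.3069,.1252,19.9)"
```

```text
clk 3.0833 pos [ 0.5199 -0.3092  0.1268] yaw 19.7 F [-0.03 -0.48 -0.1 ] T [-0.01 -0.03  0.04] w 0.39470244687442974 tilt [ 0.0012  0.0014 -1.    ]
after turn -0.2 move cm [ 0.12 -0.2   0.16] | now-axes [ 0.12 -0.2   0.16]
```

{"method": "play_rows", "body": {"increments": "0.1 -0.2 0.15 0 -0.3; 0 0 0 0 -0.6; 0 0 0 0 -0.8; 0 0 0 0 -1; 0 0 0 0 -1", "grip_force": 8}}

```text
clock: 3.5
position: [0.5199, -0.3063, 0.1245]
ee_rot: [3.095, 0.538, 0.0]
force: [0.4, -0.7, 1.1]
width: 0.11
gripper_force: 8.8
```

{"method": "play_rows", "body": {"increments": "0 0 0 0 -1; 0 0 0 0 -1; 0 0 0 0 -1", "grip_force": 8}}

```text
clock: 3.75
position: [0.5201, -0.3067, 0.1245]
ee_rot: [3.094, 0.538, 0.001]
force: [0.4, -2.6, 0.6]
width: 0.114
gripper_force: 8.0
```

```bash
python3 -c "
from h import *
go(.5203,-.3069,.1252,19.9)"
```

```text
clk 3.75 pos [ 0.5201 -0.3067  0.1245] yaw 19.72 F [ 0.43 -2.62  0.6 ] T [-0.52 -0.27  0.07] w 0.11381052892357117 tilt [ 5.e-04  9.e-04 -1.e+00]
after turn -0.18 move cm [ 0.01  0.02 -0.07] | now-axes [ 0.01  0.02 -0.07]
```

{"method": "play_rows", "body": {"increments": "0 0 0 0 -1; 0 0 -0.2 0 -1; 0 0 -0.6 0 -1; 0 0 -1 0 -1; 0 0 -1.2 0 -1", "grip_force": 50}}

```text
clock: 4.17
position: [0.5189, -0.3068, 0.1536]
ee_rot: [-3.095, -0.537, 0.003]
force: [1.5, -3.4, -5.0]
width: 0.108
gripper_force: 50.0
```

{"method": "play_rows", "body": {"increments": "0 0 -1.5 0 -1; 0 0 -1.5 0 -1; 0 0 -1.2 0 -1; 0 0 -0.8 0 -1; 0 0 0 0 -1"}}

```text
clock: 4.58
position: [0.5202, -0.3061, 0.2057]
ee_rot: [3.095, 0.538, 0.002]
force: [-0.3, -0.2, -3.9]
width: 0.108
gripper_force: 50.0
```

```bash
python3 -c "
from h import *
go(.478,.095,.2045,9.4)"
```

```text
clk 4.5833 pos [ 0.5202 -0.3061  0.2057] yaw 19.74 F [-0.28 -0.23 -3.91] T [ 0.   -0.14  0.02] w 0.10756478056460372 tilt [ 1.2e-03  7.0e-04 -1.0e+00]
after turn 10.34 move cm [  2.39 -40.26   0.12] | now-axes [  9.57 -39.17   0.1 ]
```

{"method": "play_rows", "body": {"increments": "0 -1 0 3 -1; 0 -2 0 4 -1; 0 -3 0 3.3 -1; 0 -3.5 0 0 -1; 0 -3.5 0 0 -1"}}

```text
clock: 5.0
position: [0.4912, -0.1781, 0.2031]
ee_rot: [-3.13, -0.256, 0.003]
force: [1.0, 0.6, -2.9]
width: 0.102
gripper_force: 50.0
```

{"method": "play_rows", "body": {"increments": "0 -3.5 0 0 -1; 0 -3.5 0 0 -1; 0 -3.5 0 0 -1; 0 -3.5 0 0 -1; 0 -3.2 0 0 -1"}}

```text
clock: 5.42
position: [0.4628, -0.0076, 0.2035]
ee_rot: [-3.13, -0.259, 0.003]
force: [1.3, 0.4, -4.5]
width: 0.107
gripper_force: 50.0
```

```bash
python3 -c "
from h import *
go(.478,.095,.2045,9.4)"
```

```text
clk 5.4167 pos [ 0.4628 -0.0076  0.2035] yaw 9.47 F [ 1.31  0.42 -4.47] T [ 0.08 -0.13 -0.01] w 0.1067962583372882 tilt [-1.7e-03 -5.0e-04 -1.0e+00]
after turn 0.07 move cm [ 3.17 -9.87 -0.1 ] | now-axes [ 3.18 -9.87 -0.1 ]
```

{"method": "play_rows", "body": {"increments": "0.5 -3 0 0 -1; 0.6 -3 0 0 -1; 0.9 -2.3 0 0 -1; 0.6 -1.2 0 0 -1; 0 0 0 0 -1"}}

```text
clock: 5.83
position: [0.4741, 0.0922, 0.2036]
ee_rot: [-3.128, -0.266, 0.001]
force: [0.3, 0.2, -3.1]
width: 0.102
gripper_force: 50.0
```

```bash
python3 -c "
from h import *
go(.478,.095,.2045,9.4)
p=look('top');q=look('side')
o=np.zeros((600,800,3),np.uint8)
f=cv2.cvtColor(p['frame'],cv2.COLOR_RGB2BGR);g=cv2.cvtColor(q['frame'],cv2.COLOR_RGB2BGR)
o[:,:400]=cv2.resize(f[170:290,190:270],(400,600));o[:,400:]=cv2.resize(g[165:315,220:320],(400,600))
cv2.imwrite('pics/z3.png',o)"
```

```text
clk 5.8333 pos [0.4741 0.0922 0.2036] yaw 9.72 F [ 0.3   0.2  -3.15] T [ 0.04 -0.12  0.02] w 0.1024926887505593 tilt [-6.0e-04 -1.9e-03 -1.0e+00]
after turn 0.32 move cm [ 0.43 -0.21 -0.09] | now-axes [ 0.43 -0.21 -0.09]
```

View pics/z3.png

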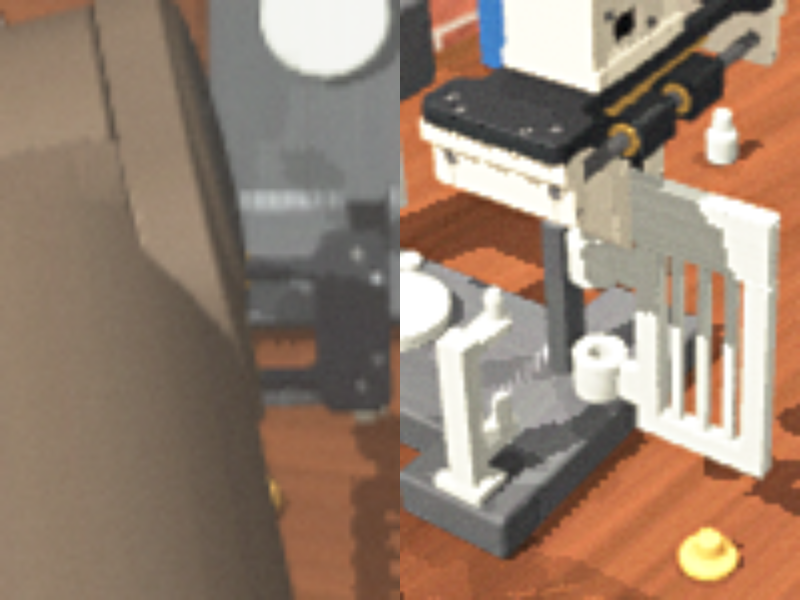

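```bash
cat >> h.py <<'E'
from scipy.optimize import least_squares
def cyl(P,r,c0):
    f=lambda c:(np.hypot(P[:,0]-c[0],P[:,1]-c[1])-r)
    s=least_squares(f,c0,loss='soft_l1',f_scale=.0015); return s.x,np.median(np.abs(f(s.x)))
E
python3 - <<'E'
from h import *
np.set_printoptions(precision=4,suppress=True)
s=arm.observe(); t=s['position']; u=R.from_rotvec(s['ee_rot']).as_matrix()[:2,0]
for i in range(2):
    p=look('side'); C,rc=cloud(p)
    # pins
    for lo,hi in((.128,.141),(.056,.068)):
        m=(C[:,2]>lo)&(C[:,2]<hi)&(np.hypot(C[:,0]-.551,C[:,1]-.107)<.013)
        print('pin',lo,m.sum(),C[m].mean(0),np.percentile(C[m],[5,95],axis=0).tolist(),rc[m].min(0),rc[m].max(0),cyl(C[m],.005,[.551,.106]))
    # expected knuckle
    k=t[:2]+.014*u; z0=t[2]-.1125
    print('expected knuckle',k,'underside',z0)
    for a,b in((14,34),(86,106)):
        m=(C[:,2]>z0+a/1e3)&(C[:,2]<z0+b/1e3)&(np.hypot(C[:,0]-k[0],C[:,1]-k[1])<.02)&((C[:,:2]-k)@u>-.008)
        print('kn',m.sum(),C[m].mean(0),C[m][:,2].min(),C[m][:,2].max(),cyl(C[m],.014,k) if m.sum()>5 else 0)
    G,_=cloud(p); m=(G[:,2]>z0+.118)&(G[:,2]<z0+.16)&(((G[:,:2]-t[:2])@u)<-.025)&(((G[:,:2]-t[:2])@u)>-.1)&(np.abs((G[:,:2]-t[:2])@np.array([-u[1],u[0]]))<.015)
    g=G[m];print('rail top',np.percentile(g[:,2],98),'lat offset',np.median((g[:,:2]-t[:2])@np.array([-u[1],u[0]])),'end',((g[:,:2]-t[:2])@u).min())
    # pitch: rail top edge z vs along
    a=(g[:,:2]-t[:2])@u; print([ (x,g[np.abs(a-x)<.005,2].max()) for x in(-.03,-.05,-.07,-.08)])
E
```

```text
pin 0.128 27 [0.5493 0.1081 0.1349] [[0.545709598880442, 0.10404506993957169, 0.12897892784385404], [0.5537138438809657, 0.11138430527693702, 0.14035640910954794]] [237 241] [243 245] (array([0.5514, 0.1059]), np.float64(0.0008742886051474183))
pin 0.056 21 [0.5491 0.1078 0.0624] [[0.5463081820597446, 0.10424197999562296, 0.057626966021891435], [0.5531044278072629, 0.11078581612373356, 0.06776711076091779]] [263 243] [269 247] (array([0.5522, 0.1058]), np.float64(0.0007327205231797747))
expected knuckle [0.4875 0.0907] underside 0.09088896291478359
kn 93 [0.4877 0.0967 0.1182] 0.10491531860198933 0.12485501744170407 (array([0.4809, 0.0906]), np.float64(0.0019782526884199406))
kn 77 [0.4861 0.101  0.188 ] 0.17713408816331055 0.19684113264200254 (array([0.4858, 0.0898]), np.float64(0.0010910320023338558))
rail top 0.2404380654203323 lat offset 0.004465641279199455 end -0.08427842983848702
[(-0.03, np.float64(0.24038441674131344)), (-0.05, np.float64(0.24083897188216719)), (-0.07, np.float64(0.24098153628042018)), (-0.08, np.float64(0.24087599491166978))]
pin 0.128 28 [0.5493 0.1078 0.1
[... 333 characters left out ...]
, 0.11059641235992619, 0.06675248517417637]] [263 243] [269 247] (array([0.551, 0.106]), np.float64(0.0005848485510880031))
expected knuckle [0.4875 0.0907] underside 0.09088896291478359
kn 84 [0.4878 0.0955 0.1182] 0.10524905405898011 0.12482506208799088 (array([0.4808, 0.0891]), np.float64(0.002135356480659531))
kn 73 [0.4859 0.1008 0.1881] 0.17717528553490602 0.1967535880166129 (array([0.4866, 0.0891]), np.float64(0.0009123507365199051))
rail top 0.24073993075859543 lat offset 0.0035992567031957645 end -0.08461032494159595
[(-0.03, np.float64(0.24073721859734515)), (-0.05, np.float64(0.24133156117352955)), (-0.07, np.float64(0.24077899010769593)), (-0.08, np.float64(0.24080829717747287))]
```

{"method": "play_rows", "body": {"increments": "0 0 1 0.3 -1; 0 0 1 0 -1; 0 -0.1 0.5 0 -1; 0 -0.1 0 0 -1; 0 0 0 0 -1"}}

```text
clock: 6.45
position: [0.4737, 0.0902, 0.1786]
ee_rot: [3.132, 0.25, -0.002]
force: [0.8, 0.1, -3.2]
width: 0.109
gripper_force: 50.0
```

```bash
python3 -c "
from h import *
go(.5387,.1045,.178,9.4)"
```

```text
clk 6.45 pos [0.4737 0.0902 0.1786] yaw 9.13 F [ 0.83  0.14 -3.19] T [ 0.07 -0.06 -0.05] w 0.10868195163562921 tilt [-0.0014 -0.     -1.    ]
after turn -0.27 move cm [ 6.65 -0.35  0.06] | now-axes [ 6.65 -0.38  0.05]
```

{"method": "play_rows", "body": {"increments": "1 -0.1 0 -0.2 -1; 1.5 -0.1 0 0 -1; 1.5 -0.1 0 0 -1; 1.2 0 0 0 -1; 0.6 0 0 0 -1"}}

```text
clock: 6.87
position: [0.5334, 0.1032, 0.1796]
ee_rot: [-3.131, -0.255, -0.003]
force: [0.6, 1.1, -3.7]
width: 0.104
gripper_force: 50.0
```

{"method": "play_rows", "body": {"increments": "0.3 0 0 0 -1; 0.2 0 0 0 -1; 0 0 0 0 -1; 0 0 0 0 -1"}}

```text
clock: 7.2
position: [0.5354, 0.1033, 0.1792]
ee_rot: [3.131, 0.256, -0.001]
force: [0.1, -0.2, -4.2]
width: 0.106
gripper_force: 50.0
```

```bash
cat > k.py <<'E'
from h import *
import sys
np.set_printoptions(precision=4,suppress=True)
go(.5387,.1045,.178,9.4)
p=look('side','k%s.png'%sys.argv[1])
g=cv2.cvtColor(p['frame'],cv2.COLOR_RGB2BGR)
cv2.imwrite('pics/z%s.png'%sys.argv[1],cv2.resize(g[185:305,200:320],(600,600),interpolation=cv2.INTER_CUBIC))
s=arm.observe(); t=s['position']; u=R.from_rotvec(s['ee_rot']).as_matrix()[:2,0]
C,rc=cloud(p); k=t[:2]+.014*u; z0=t[2]-.1125; print('kexp',k,'under',z0)
m=(C[:,2]>z0+.086)&(C[:,2]<z0+.106)&(np.hypot(C[:,0]-k[0],C[:,1]-k[1])<.02)&((C[:,:2]-k)@u>-.008)
print('kn',m.sum(),cyl(C[m],.014,k))
E
python3 k.py 4
```

```text
clk 7.2 pos [0.5354 0.1033 0.1792] yaw 9.34 F [ 0.06 -0.16 -4.15] T [ 0.   -0.05 -0.03] w 0.1056194285030295 tilt [-0.0004  0.0001 -1.    ]
after turn -0.06 move cm [ 0.34 -0.06  0.12] | now-axes [ 0.34 -0.06  0.12]
kexp [0.5492 0.1055] under 0.06675084917512479
kn 66 (array([0.5477, 0.1042]), np.float64(0.0009609135163812441))
```

View pics/z4.png

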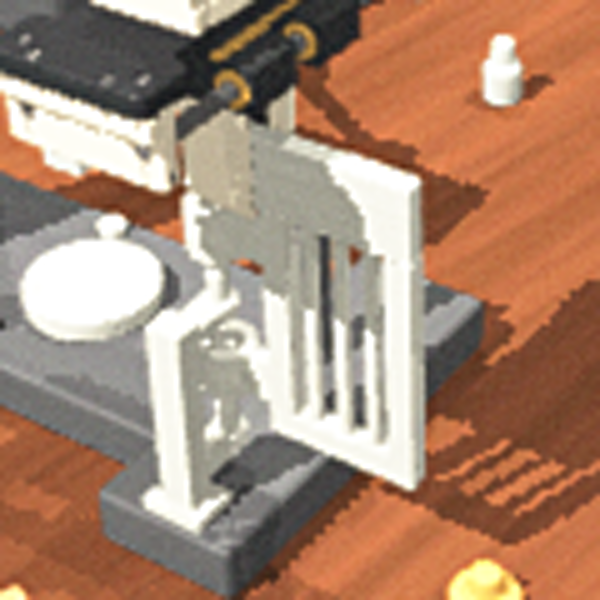

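{"method": "play_rows", "body": {"increments": "0.3 -0.1 0 0 -1; 0.1 0 0.2 0 -1; 0 0 0.2 0 -1; 0 0 0 0 -1; 0 0 0 0 -1"}}

```text
clock: 7.67
position: [0.5394, 0.1049, 0.175]
ee_rot: [3.131, 0.255, -0.001]
force: [0.5, -0.8, -4.0]
width: 0.104
gripper_force: 50.0
```

```bash
python3 k.py 5
```

```text
clk 7.6667 pos [0.5394 0.1049 0.175 ] yaw 9.33 F [ 0.45 -0.82 -3.95] T [-0.02 -0.06  0.  ] w 0.1038406180537314 tilt [-0.0006  0.0001 -1.    ]
after turn -0.07 move cm [-0.07  0.03 -0.3 ] | now-axes [-0.07  0.03 -0.3 ]
kexp [0.5533 0.1073] under 0.06257709322538003
kn 64 (array([0.5533, 0.1063]), np.float64(0.0009155797771718431))
```

{"method": "play_rows", "body": {"increments": "-0.05 0 0.1 0 -1; 0 0 0.1 0 -1; 0 0 0.1 0 -1; 0 0 0.1 0 -1; 0 0 0.1 0 -1"}}

```text
clock: 8.13
position: [0.5391, 0.1049, 0.1701]
ee_rot: [3.131, 0.255, -0.0]
force: [0.0, -0.3, -2.8]
width: 0.109
gripper_force: 50.0
```

```bash
python3 -c "
from h import *
go(.5387,.1045,.178,9.4)"
```

```text
clk 8.1333 pos [0.5391 0.1049 0.1701] yaw 9.33 F [ 0.05 -0.26 -2.77] T [-0.02 -0.06 -0.03] w 0.10876844291736827 tilt [-0.e+00  1.e-04 -1.e+00]
after turn -0.07 move cm [-0.05  0.04 -0.79] | now-axes [-0.05  0.04 -0.79]
```

{"method": "play_rows", "body": {"increments": "0 0 0.1 0 -1; 0 0 0.1 0 -1; 0 0 0.1 0 -1; 0 0 0 0 -1"}}

```text
clock: 8.47
position: [0.539, 0.1049, 0.167]
ee_rot: [3.131, 0.255, -0.001]
force: [-0.0, -0.5, -4.0]
width: 0.108
gripper_force: 50.0
```

```bash
python3 -c "
from h import *
go(.5387,.1045,.178,9.4)"
```

```text
clk 8.4667 pos [0.539  0.1049 0.167 ] yaw 9.33 F [-0.04 -0.45 -3.95] T [ 0.03 -0.04  0.03] w 0.1075015294419674 tilt [-3.e-04  1.e-04 -1.e+00]
after turn -0.07 move cm [-0.04  0.03 -1.1 ] | now-axes [-0.04  0.03 -1.1 ]
```

{"method": "play_rows", "body": {"increments": "0 0 0.1 0 -1; 0 0 0.1 0 -1; 0 0 0.1 0 -1; 0 0 0.1 0 -1; 0 0 0 0 -1"}}

```text
clock: 8.88
position: [0.539, 0.1049, 0.163]
ee_rot: [3.131, 0.255, -0.001]
force: [-0.2, 0.1, -3.9]
width: 0.108
gripper_force: 50.0
```

```bash
python3 -c "
from h import *
go(.5387,.1045,.178,9.4)"
```

```text
clk 8.8833 pos [0.539  0.1049 0.163 ] yaw 9.33 F [-0.22  0.1  -3.95] T [ 0.05 -0.09 -0.03] w 0.10801356846326803 tilt [-4.e-04  1.e-04 -1.e+00]
after turn -0.07 move cm [-0.04  0.03 -1.5 ] | now-axes [-0.04  0.03 -1.5 ]
```

{"method": "play_rows", "body": {"increments": "0 0 0.15 0 -1; 0 0 0.15 0 -1; 0 0 0.15 0 -1; 0 0 0.15 0 -1; 0 0 0 0 -1"}}

```text
clock: 9.3
position: [0.539, 0.1049, 0.1569]
ee_rot: [3.131, 0.255, -0.001]
force: [0.6, -0.5, -3.2]
width: 0.103
gripper_force: 50.0
```

```bash
python3 k.py 6
```

```text
clk 9.3 pos [0.539  0.1049 0.1569] yaw 9.33 F [ 0.59 -0.52 -3.22] T [ 0.02 -0.07  0.01] w 0.10295636905678612 tilt [-0.0004  0.     -1.    ]
after turn -0.07 move cm [-0.03  0.04 -2.11] | now-axes [-0.04  0.04 -2.11]
kexp [0.5529 0.1072] under 0.04452641303129028
kn 58 (array([0.5512, 0.1062]), np.float64(0.0010004295339233011))
```

View pics/z6.png

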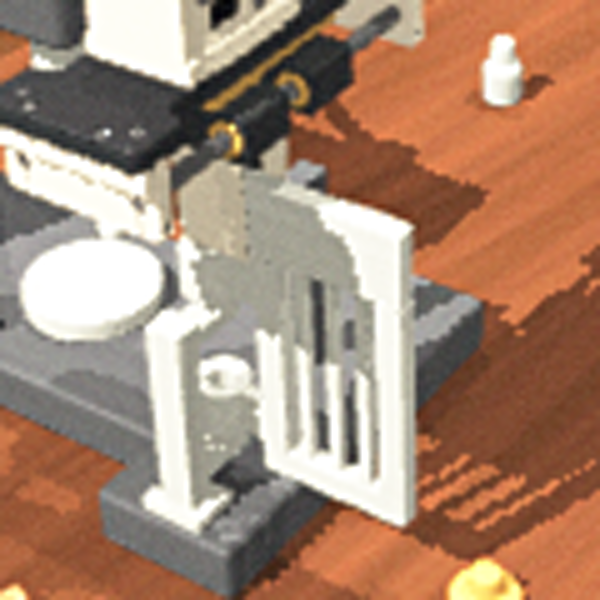

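{"method": "play_rows", "body": {"increments": "0 0 0.1 0 -1; 0 0 0.1 0 -1; 0 0 0.1 0 -1; 0 0 0 0 -1"}}

```text
clock: 9.68
position: [0.5391, 0.1049, 0.154]
ee_rot: [3.131, 0.255, -0.0]
force: [-0.2, -0.6, -3.0]
width: 0.105
gripper_force: 50.0
```

{"method": "play_rows", "body": {"increments": "0 0 0.1 0 -1; 0 0 0 0 -1"}}

```text
clock: 9.85
position: [0.5391, 0.1049, 0.1531]
ee_rot: [3.131, 0.255, -0.0]
force: [-1.3, -0.7, -2.7]
width: 0.108
gripper_force: 50.0
```

```bash
python3 -c "
from h import *
go(.5387,.1045,.1525,9.4)"
```

```text
clk 9.85 pos [0.5391 0.1049 0.1531] yaw 9.33 F [-1.25 -0.72 -2.68] T [ 0.03  0.05 -0.07] w 0.108154482323306 tilt [-1.e-04  0.e+00 -1.e+00]
after turn -0.07 move cm [-0.05  0.04  0.06] | now-axes [-0.05  0.04  0.06]
```

{"method": "play_rows", "body": {"increments": "0 0 0.1 0 -1; 0 0 0 0 -1"}}

```text
clock: 10.02
position: [0.5391, 0.1049, 0.1525]
ee_rot: [3.131, 0.255, 0.0]
force: [-3.1, -0.1, 1.5]
width: 0.107
gripper_force: 50.0
```

{"method": "play_rows", "body": {"increments": "0 0 0.05 0 -1; 0 0 0 0 -1"}}

```text
clock: 10.18
position: [0.5392, 0.1049, 0.1525]
ee_rot: [3.131, 0.255, 0.001]
force: [-4.4, -2.5, 6.6]
width: 0.106
gripper_force: 50.0
```

```bash
python3 -c "
from h import *
go(.5387,.1045,.1525,9.4)"
```

```text
clk 10.1833 pos [0.5392 0.1049 0.1525] yaw 9.32 F [-4.35 -2.52  6.59] T [-0.3   0.91  0.01] w 0.10615706735043272 tilt [ 5.e-04  2.e-04 -1.e+00]
after turn -0.08 move cm [-0.06  0.03 -0.  ] | now-axes [-0.06  0.03 -0.  ]
```

{"method": "play_rows", "body": {"increments": "0 0 -0.1 0 -1; 0 0 0 0 -0.5; 0 0 0 0 0; 0 0 0 0 0; 0 0 0 0 0", "grip_force": 10}}

```text
clock: 10.6
position: [0.5394, 0.105, 0.1528]
ee_rot: [-3.131, -0.256, -0.001]
force: [0.1, -0.9, -0.5]
width: 0.351
gripper_force: 0.0
```

```bash
python3 k.py 7
```

```text
clk 10.6 pos [0.5394 0.105  0.1528] yaw 9.33 F [ 0.14 -0.93 -0.49] T [0.03 0.01 0.01] w 0.3505076723266061 tilt [ 0.0005 -0.0001 -1.    ]
after turn -0.07 move cm [-0.08  0.04 -2.52] | now-axes [-0.08  0.04 -2.52]
kexp [0.5532 0.1073] under 0.04027818894402789
kn 26 (array([0.5495, 0.1057]), np.float64(0.0006336887172132873))
```

{"method": "play_rows", "body": {"increments": "0 0 -0.5 0 0.2; 0 0 -1.5 0 0.2; 0 0 -2 0 0.2; 0 0 -2 0 0.2; 0 0 -1 0 0"}}

```text
clock: 11.07
position: [0.5401, 0.1054, 0.2253]
ee_rot: [-3.131, -0.256, -0.005]
force: [0.8, -0.7, 0.7]
width: 0.562
gripper_force: 0.0
```

{"method": "play_rows", "body": {"increments": "-1.5 -1 0 0 -1; -2.5 -1.5 0 0 -1; -2.5 -1.5 0 0 -1; -1.5 -0.5 0 0 -1; 0 0 0 0 -1"}}

```text
clock: 11.48
position: [0.4496, 0.1375, 0.2228]
ee_rot: [3.131, 0.261, -0.002]
force: [0.3, -0.9, -1.0]
width: 0.216
gripper_force: 0.0
```

```bash
python3 -c "
from h import *
go(.4488,.1398,.142,9.33)
p=look('side');q=look('top')
f=cv2.cvtColor(p['frame'],cv2.COLOR_RGB2BGR);g=cv2.cvtColor(q['frame'],cv2.COLOR_RGB2BGR)
o=np.zeros((600,800,3),np.uint8)
o[:,:400]=cv2.resize(f[150:315,200:310],(400,600));o[:,400:]=cv2.resize(g[155:275,190:270],(400,600))
cv2.imwrite('pics/z8.png',o)"
```

```text
clk 11.4833 pos [0.4496 0.1375 0.2228] yaw 9.52 F [ 0.27 -0.91 -1.04] T [0.01 0.02 0.  ] w 0.21593613020042746 tilt [-1.3e-03  1.0e-04 -1.0e+00]
after turn 0.19 move cm [-0.04 -0.24  8.08] | now-axes [-0.03 -0.24  8.08]
```

View pics/z8.png

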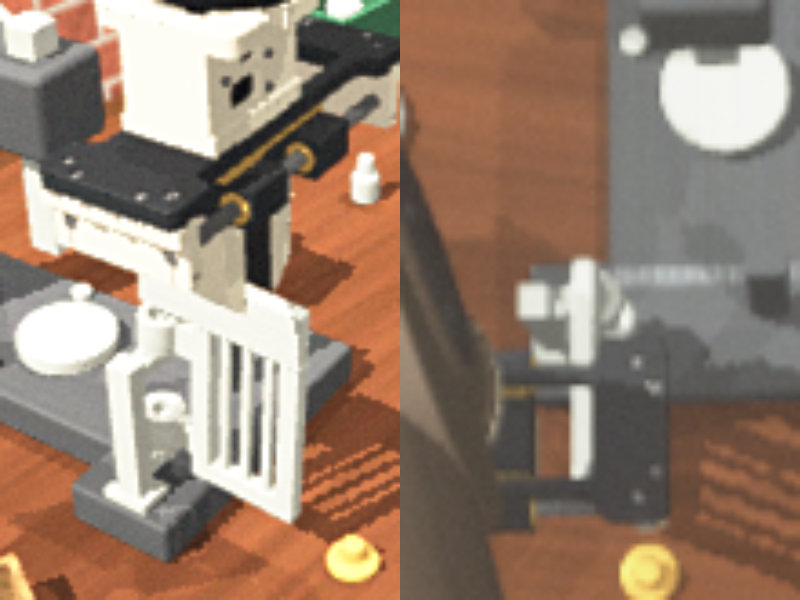

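```bash
python3 -c "
from h import *
go(.4488,.1398,.142,9.33)
p=look('side'); t=arm.observe()['position']; px=proj(p,t)[0]; print(px,[(px[0]-200)/.275,(px[1]-150)/.275])
C,rc=cloud(p); f=p['frame']
d=np.hypot(C[:,0]-t[0],C[:,1]-t[1]); m=(d<.06)&(C[:,2]>.2)&(C[:,2]<.30)
print(m.sum(),[ (z,np.percentile(C[m&(np.abs(C[:,2]-z)<.006)],[2,98],axis=0).round(3).tolist()) for z in(.215,.23,.245,.26)])
g=cv2.cvtColor(f,cv2.COLOR_RGB2BGR); cv2.circle(g,(int(px[0]),int(px[1])),3,(0,0,255),1)
cv2.imwrite('pics/z9.png',cv2.resize(g[120:320,180:340],(480,600)))
"
```

```text
clk 11.5833 pos [0.4529 0.1364 0.223 ] yaw 9.37 F [ 0.66 -0.71  0.46] T [-0.03 -0.06  0.  ] w 0.12953331054651357 tilt [ 8.e-04  3.e-04 -1.e+00]
after turn 0.04 move cm [-0.35 -0.4   8.1 ] | now-axes [-0.36 -0.4   8.1 ]
[265.07210703 228.75412547] [np.float64(236.62584373108032), np.float64(286.3786380747513)]Traceback (most recent call last):
  File "<string>", line 7, in <module>
    print(m.sum(),[ (z,np.percentile(C[m&(np.abs(C[:,2]-z)<.006)],[2,98],axis=0).round(3).tolist()) for z in(.215,.23,.245,.26)])
                       ~~~~~~~~~~~~~^^^^^^^^^^^^^^^^^^^^^^^^^^^^^^^^^^^^^^^^^^^^
    return _quantile_unchecked(
        a, q, axis, out, overwrite_input, method, keepdims, weights)
    return _ureduce(a,
                    func=_quantile_ureduce_func,
    ...<5 lines>...
                    overwrite_input=overwrite_input,
                    method=method)
    r = func(a, **kwargs)
    result = _quantile(arr,
                       quantiles=q,
    ...<2 lines>...
                       out=out,
                       weights=wgt)
    slices_having_nans = np.isnan(arr[-1, ...])
                                  ~~~^^^^^^^^^
IndexError: index -1 is out of bounds for axis 0 with size 0
```

{"method": "play_rows", "body": {"increments": "-0.4 -0.4 1.5 0 -1; 0 0 2 0 -1; 0 0 2 0 -1; 0 0 1.7 0 -1; 0 0 0.9 0 -1"}}

```text
clock: 12.05
position: [0.4484, 0.1388, 0.1397]
ee_rot: [3.131, 0.253, -0.003]
force: [-0.3, -0.7, 0.2]
width: 0.006
gripper_force: 0.0
```

{"method": "play_rows", "body": {"increments": "0 0 0 0 -1; 0 0 0 0 -1"}}

```text
clock: 12.22
position: [0.4488, 0.1395, 0.1417]
ee_rot: [3.131, 0.255, -0.001]
force: [1.0, 0.2, -0.0]
width: 0.005
gripper_force: 0.0
```

```bash
cat > arc.py <<'E'
from h import *
go(.4488,.1398,.142,9.33)
P=np.array([.5529,.1072]);a=np.radians(9.33);u=np.array([np.cos(a),np.sin(a)]);v=np.array([-u[1],u[0]])
s=arm.observe();d=s['position'][:2]-P;print('rel',(d@u*100).round(2),(d@v*100).round(2))
hx,hy,r=.0095,.019,.088
for th in range(0,91,10):
    t=np.radians(th);c=r*np.array([-np.cos(t),-np.sin(t)])+.005*np.array([-np.sin(t),np.cos(t)])+[-hx,hy]
    print(th,(c*100).round(2),end=' | ')
E
python3 arc.py
```

```text
clk 12.2167 pos [0.4488 0.1395 0.1417] yaw 9.3 F [ 0.99  0.16 -0.02] T [ 0.    0.02 -0.03] w 0.005395887329264889 tilt [-7.e-04  0.e+00 -1.e+00]
after turn -0.03 move cm [ 0.01 -0.03 -0.03] | now-axes [ 0.01 -0.03 -0.03]
rel -9.75 4.88
0 [-9.75  2.4 ] | 10 [-9.7   0.86] | 20 [-9.39 -0.64] | 30 [-8.82 -2.07] | 40 [-8.01 -3.37] | 50 [-6.99 -4.52] | 60 [-5.78 -5.47] | 70 [-4.43 -6.2 ] | 80 [-2.97 -6.68] | 90 [-1.45 -6.9 ] |
```

{"method": "play_rows", "body": {"increments": "0 0.7 0 0 -1; 0 0.7 0 0 -1; 0 0.5 0 0 -1; 0 0.4 0 0 -1; 0 0.4 0 0 -1"}}

```text
clock: 12.63
position: [0.4531, 0.1123, 0.1421]
ee_rot: [3.131, 0.254, 0.001]
force: [-0.1, -0.4, 0.1]
width: 0.005
gripper_force: 0.1
```

{"method": "play_rows", "body": {"increments": "0 0.4 0 0 -1; 0 0.4 0 0 -1; 0.05 0.4 0 0 -1; 0.1 0.4 0 0 -1; 0.1 0.4 0 0 -1"}}

```text
clock: 13.05
position: [0.4585, 0.0933, 0.1417]
ee_rot: [3.131, 0.256, -0.0]
force: [-0.8, -0.2, 0.1]
width: 0.004
gripper_force: 0.1
```

```bash
python3 arc.py; python3 -c "
from h import *
p=look('side');f=cv2.cvtColor(p['frame'],cv2.COLOR_RGB2BGR)
cv2.imwrite('pics/z9.png',cv2.resize(f[120:320,180:340],(480,600)))
"
```

```text
clk 13.05 pos [0.4585 0.0933 0.1417] yaw 9.33 F [-0.85 -0.2   0.13] T [0.02 0.05 0.05] w 0.004218059339123906 tilt [-1.e-04  0.e+00 -1.e+00]
after turn 0.0 move cm [-0.2  -4.74 -0.03] | now-axes [-0.2  -4.74 -0.03]
rel -9.54 0.16
0 [-9.75  2.4 ] | 10 [-9.7   0.86] | 20 [-9.39 -0.64] | 30 [-8.82 -2.07] | 40 [-8.01 -3.37] | 50 [-6.99 -4.52] | 60 [-5.78 -5.47] | 70 [-4.43 -6.2 ] | 80 [-2.97 -6.68] | 90 [-1.45 -6.9 ] |
```

View pics/z9.png

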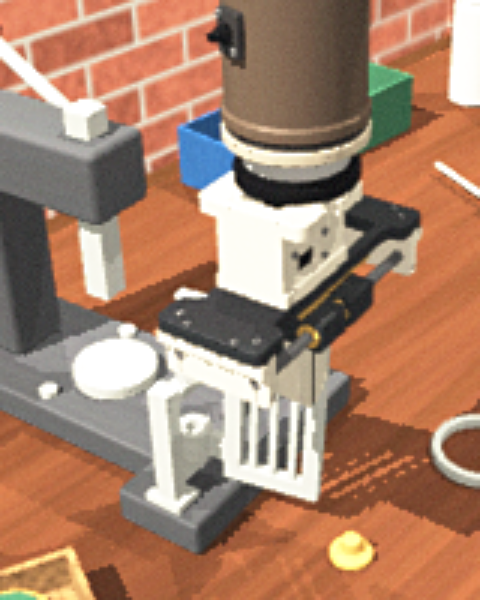

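{"method": "play_rows", "body": {"increments": "0.05 0.45 0 0 -1; 0.1 0.45 0 0 -1; 0.15 0.45 0 0 -1; 0.2 0.45 0 0 -1; 0.2 0.43 0 0 -1"}}

```text
clock: 13.52
position: [0.4692, 0.0723, 0.1417]
ee_rot: [3.131, 0.255, -0.0]
force: [0.5, 0.7, 0.0]
width: 0.006
gripper_force: 0.1
```

{"method": "play_rows", "body": {"increments": "0.3 0.5 0 0 -1; 0.35 0.5 0 0 -1; 0.4 0.5 0 0 -1; 0.4 0.45 0 0 -1; 0.4 0.45 0 0 -1"}}

```text
clock: 13.93
position: [0.4917, 0.0517, 0.1417]
ee_rot: [3.131, 0.255, 0.0]
force: [-0.2, -0.9, 0.4]
width: 0.003
gripper_force: 0.1
```

```bash
cat >> arc.py <<'E'
p=look('side');C,rc=cloud(p);q=C[(C[:,2]>.055)&(C[:,2]<.135)][:,:2]-P;zz=np.c_[q@u,q@v]
n=np.hypot(zz[:,0],zz[:,1]);m=(n>.03)&(n<.1)&(zz[:,1]<.01)&(zz[:,0]<-.0)
ang=np.degrees(np.arctan2(-zz[m,1],-zz[m,0]));print('\ngate angle',m.sum(),np.percentile(ang,[10,25,50,75,90]).round(1))
E
python3 arc.py
```

```text
clk 13.9333 pos [0.4917 0.0517 0.1417] yaw 9.32 F [-0.18 -0.9   0.42] T [ 0.05 -0.01  0.01] w 0.003417139735503053 tilt [ 1.e-04  0.e+00 -1.e+00]
after turn -0.01 move cm [-2.8  -9.39 -0.03] | now-axes [-2.81 -9.39 -0.03]
rel -6.94 -4.48
0 [-9.75  2.4 ] | 10 [-9.7   0.86] | 20 [-9.39 -0.64] | 30 [-8.82 -2.07] | 40 [-8.01 -3.37] | 50 [-6.99 -4.52] | 60 [-5.78 -5.47] | 70 [-4.43 -6.2 ] | 80 [-2.97 -6.68] | 90 [-1.45 -6.9 ] | 
gate angle 509 [40.1 43.9 46.4 47.6 49.4]
```

{"method": "play_rows", "body": {"increments": "0.45 0.4 0 0 -1; 0.5 0.4 0 0 -1; 0.5 0.35 0 0 -1; 0.5 0.3 0 0 -1; 0.5 0.25 0 0 -1"}}

```text
clock: 14.4
position: [0.5186, 0.039, 0.1417]
ee_rot: [3.131, 0.255, 0.0]
force: [-0.5, 0.5, 0.5]
width: 0.005
gripper_force: 0.1
```

{"method": "play_rows", "body": {"increments": "0.4 0.15 0 0 -1; 0.4 0.15 0 0 -1; 0.3 0.1 0 0 -1; 0.2 0.05 0 0 -1; 0.1 0 0 0 -1"}}

```text
clock: 14.82
position: [0.5328, 0.0372, 0.1417]
ee_rot: [3.131, 0.255, -0.0]
force: [0.6, -0.1, -0.2]
width: 0.004
gripper_force: 0.0
```

```bash
python3 arc.py
```

```text
clk 14.8167 pos [0.5328 0.0372 0.1417] yaw 9.33 F [ 0.62 -0.06 -0.22] T [-0.05  0.09  0.02] w 0.0036059356531535905 tilt [-1.e-04  0.e+00 -1.e+00]
after turn -0.0 move cm [ -6.62 -11.49  -0.03] | now-axes [ -6.62 -11.49  -0.03]
rel -3.12 -6.58
0 [-9.75  2.4 ] | 10 [-9.7   0.86] | 20 [-9.39 -0.64] | 30 [-8.82 -2.07] | 40 [-8.01 -3.37] | 50 [-6.99 -4.52] | 60 [-5.78 -5.47] | 70 [-4.43 -6.2 ] | 80 [-2.97 -6.68] | 90 [-1.45 -6.9 ] | 
gate angle 520 [69.3 74.5 76.1 77.7 79.7]
```

{"method": "play_rows", "body": {"increments": "0.2 0.05 0 0 -1; 0.2 0.05 0 0 -1; 0.2 0.05 0 0 -1; 0.2 0.05 0 0 -1; 0 0 0 0 -1"}}

```text
clock: 15.28
position: [0.5412, 0.0364, 0.1417]
ee_rot: [3.131, 0.255, 0.001]
force: [0.0, 0.0, -0.3]
width: 0.005
gripper_force: 0.0
```

{"method": "play_rows", "body": {"increments": "0.1 0 0 0 -1; 0.1 0 0 0 -1; 0.1 0 0 0 -1; 0 0 0 0 -1"}}

```text
clock: 15.62
position: [0.5439, 0.037, 0.1417]
ee_rot: [3.131, 0.255, 0.0]
force: [-0.5, 0.5, -0.4]
width: 0.005
gripper_force: 0.0
```

```bash
python3 arc.py
```

```text
clk 15.6167 pos [0.5439 0.037  0.1417] yaw 9.33 F [-0.52  0.46 -0.44] T [0.01 0.05 0.01] w 0.00522203413178437 tilt [ 1.e-04  0.e+00 -1.e+00]
after turn -0.0 move cm [ -7.72 -11.68  -0.03] | now-axes [ -7.72 -11.68  -0.03]
rel -2.03 -6.78
0 [-9.75  2.4 ] | 10 [-9.7   0.86] | 20 [-9.39 -0.64] | 30 [-8.82 -2.07] | 40 [-8.01 -3.37] | 50 [-6.99 -4.52] | 60 [-5.78 -5.47] | 70 [-4.43 -6.2 ] | 80 [-2.97 -6.68] | 90 [-1.45 -6.9 ] | 
gate angle 466 [76.6 82.3 83.5 84.8 86.5]
```

{"method": "play_rows", "body": {"increments": "0.1 0 0 0 -1; 0.1 0 0 0 -1; 0.1 0 0 0 -1; 0 0 0 0 -1"}}

```text
clock: 16.0
position: [0.5469, 0.0375, 0.1417]
ee_rot: [3.131, 0.255, 0.0]
force: [0.2, -0.5, 0.5]
width: 0.009
gripper_force: 0.1
```

{"method": "play_rows", "body": {"increments": "0.1 0 0 0 -1; 0.1 0 0 0 -1; 0 0 0 0 -1"}}

```text
clock: 16.25
position: [0.5489, 0.0378, 0.1417]
ee_rot: [3.131, 0.255, 0.0]
force: [0.4, 0.6, -0.0]
width: 0.004
gripper_force: 0.1
```

```bash
python3 arc.py
```

```text
clk 16.25 pos [0.5489 0.0378 0.1417] yaw 9.33 F [ 0.45  0.6  -0.03] T [-0.06  0.01 -0.02] w 0.0036594214190757484 tilt [ 2.e-04  0.e+00 -1.e+00]
after turn -0.0 move cm [ -8.22 -11.69  -0.03] | now-axes [ -8.22 -11.69  -0.03]
rel -1.52 -6.78
0 [-9.75  2.4 ] | 10 [-9.7   0.86] | 20 [-9.39 -0.64] | 30 [-8.82 -2.07] | 40 [-8.01 -3.37] | 50 [-6.99 -4.52] | 60 [-5.78 -5.47] | 70 [-4.43 -6.2 ] | 80 [-2.97 -6.68] | 90 [-1.45 -6.9 ] | 
gate angle 358 [80.7 85.4 87.1 88.2 89. ]
```

Keep feeling for the stop in 1 mm steps.

{"method": "play_rows", "body": {"increments": "0.1 0 0 0 -1; 0.1 0 0 0 -1; 0 0 0 0 -1"}}

```text
clock: 16.55
position: [0.5499, 0.038, 0.1416]
ee_rot: [3.131, 0.255, -0.003]
force: [-4.1, -0.3, 4.1]
width: 0.008
gripper_force: 2.1
```

{"method": "play_rows", "body": {"increments": "0.1 0 0 0 -1; 0 0 0 0 -1"}}

```text
clock: 16.72
position: [0.5501, 0.0381, 0.1416]
ee_rot: [3.131, 0.256, -0.005]
force: [-8.0, -1.0, 5.7]
width: 0.003
gripper_force: 3.9
```

{"method": "play_rows", "body": {"increments": "0.1 0 0 0 -1; 0 0 0 0 -1"}}

```text
clock: 16.88
position: [0.5503, 0.0381, 0.1415]
ee_rot: [3.131, 0.256, -0.007]
force: [-10.5, -1.5, 9.5]
width: 0.005
gripper_force: 5.6
```

```bash
python3 arc.py
```

```text
clk 16.8833 pos [0.5503 0.0381 0.1415] yaw 9.34 F [-10.48  -1.45   9.49] T [-0.19  2.26  0.14] w 0.004907533500214788 tilt [-4.6e-03  3.0e-04 -1.0e+00]
after turn 0.01 move cm [ -8.36 -11.68  -0.05] | now-axes [-8.360e+00 -1.168e+01 -1.000e-02]
rel -1.38 -6.77
0 [-9.75  2.4 ] | 10 [-9.7   0.86] | 20 [-9.39 -0.64] | 30 [-8.82 -2.07] | 40 [-8.01 -3.37] | 50 [-6.99 -4.52] | 60 [-5.78 -5.47] | 70 [-4.43 -6.2 ] | 80 [-2.97 -6.68] | 90 [-1.45 -6.9 ] | 
gate angle 339 [81.2 85.7 87.6 88.8 89.4]
```

{"method": "play_rows", "body": {"increments": "-0.1 0 0 0 -1; -0.1 0 0 0 -1; -0.1 0 0 0 -1; -0.1 0 0 0 -1; -0.2 0 0 0 -1"}}

```text
clock: 17.35
position: [0.5473, 0.0375, 0.1418]
ee_rot: [-3.131, -0.255, -0.002]
force: [-0.4, -0.4, 0.1]
width: 0.004
gripper_force: 0.0
```

{"method": "play_rows", "body": {"increments": "-0.3 0 0 0 -1; -0.5 0 0 0 -1; -1 0 0 0 -1; -1.5 0 0 0 -1; -1.5 0 0 0 -1"}}

```text
clock: 17.77
position: [0.4981, 0.0295, 0.1416]
ee_rot: [3.131, 0.255, -0.0]
force: [-0.6, 0.4, 0.3]
width: 0.002
gripper_force: 0.0
```

{"method": "play_rows", "body": {"increments": "-2 0 -1 0 -1; -2 0 -2 0 -1; -2 0 -3 0 -1; -2 0 -2 0 -1; 0 0 0 0 -1"}}

```text
clock: 18.18
position: [0.4183, 0.0163, 0.2249]
ee_rot: [3.13, 0.255, 0.006]
force: [-1.3, -0.2, -0.4]
width: 0.007
gripper_force: 0.0
```

```bash
python3 arc.py; cat > fin.py <<'E'
from h import *
P=np.array([.5529,.1072]);a=np.radians(9.33);u=np.array([np.cos(a),np.sin(a)]);v=np.array([-u[1],u[0]])
p=look('side');C,rc=cloud(p);X=np.c_[(C[:,:2]-P)@u,(C[:,:2]-P)@v,C[:,2]]
for lo,hi in((.05,.08),(.10,.14),(.155,.185)):
    for y0 in(-.092,-.08,-.06,-.03):
        m=(X[:,2]>lo)&(X[:,2]<hi)&(np.abs(X[:,1]-y0)<.005)&(np.abs(X[:,0])<.04)
        if m.sum()>3: print(lo,y0,m.sum(),'outer face x mm',(np.percentile(X[m,0],[10,30,50])*1e3).round(1))
m=(X[:,1]>-.1)&(X[:,1]<0)&(np.abs(X[:,0])<.03)&(X[:,2]>.15)&(X[:,2]<.25);print('top z',np.percentile(X[m,2],[90,98]))
for n in('hub','adapter','knob'):
    for o in cut_out(n,p)[:1]:
        D,_=cloud(p,o['mask']);print(n,o['confidence'],np.median(D,axis=0).round(3))
g=cv2.cvtColor(p['frame'],cv2.COLOR_RGB2BGR)
cv2.imwrite('pics/zf.png',cv2.resize(g[130:320,170:400],(800,600)))
E
python3 fin.py
```

```text
clk 18.1833 pos [0.4183 0.0163 0.2249] yaw 9.31 F [-1.33 -0.15 -0.39] T [-0.03  0.    0.01] w 0.0070135997589039776 tilt [ 0.0036  0.0013 -1.    ]
after turn -0.02 move cm [  5.01 -11.69   8.29] | now-axes [  4.98 -11.71   8.29]
rel -14.75 -6.79
0 [-9.75  2.4 ] | 10 [-9.7   0.86] | 20 [-9.39 -0.64] | 30 [-8.82 -2.07] | 40 [-8.01 -3.37] | 50 [-6.99 -4.52] | 60 [-5.78 -5.47] | 70 [-4.43 -6.2 ] | 80 [-2.97 -6.68] | 90 [-1.45 -6.9 ] | 
gate angle 467 [79.4 84.7 85.9 87.2 88.5]
0.05 -0.092 28 outer face x mm [-8.8 -8.1 -7.7]
0.05 -0.08 31 outer face x mm [-5.6 -5.2 -3. ]
0.05 -0.06 33 outer face x mm [-5.7 -4.7 -3.2]
0.05 -0.03 48 outer face x mm [-7.9 -7.4 -6.6]
0.1 -0.092 63 outer face x mm [-7.7 -6.9 -6.2]
0.1 -0.08 50 outer face x mm [-5.3 -4.3 -3.7]
0.1 -0.06 33 outer face x mm [-4.7 -4.  -2.9]
0.1 -0.03 60 outer face x mm [-7.3 -6.5 -5.8]
0.155 -0.092 32 outer face x mm [-6.7 -6.4 -5.8]
0.155 -0.08 35 outer face x mm [-7.3 -6.3 -6. ]
0.155 -0.06 35 outer face x mm [-6.7 -6.  -5.7]
0.155 -0.03 36 outer face x mm [-6.3 -5.9 -5.6]
top z [0.18692298 0.18832872]
hub 0.59 [0.426 0.076 0.006]
knob 0.93 [0.645 0.398 0.026]
```

View pics/zf.png

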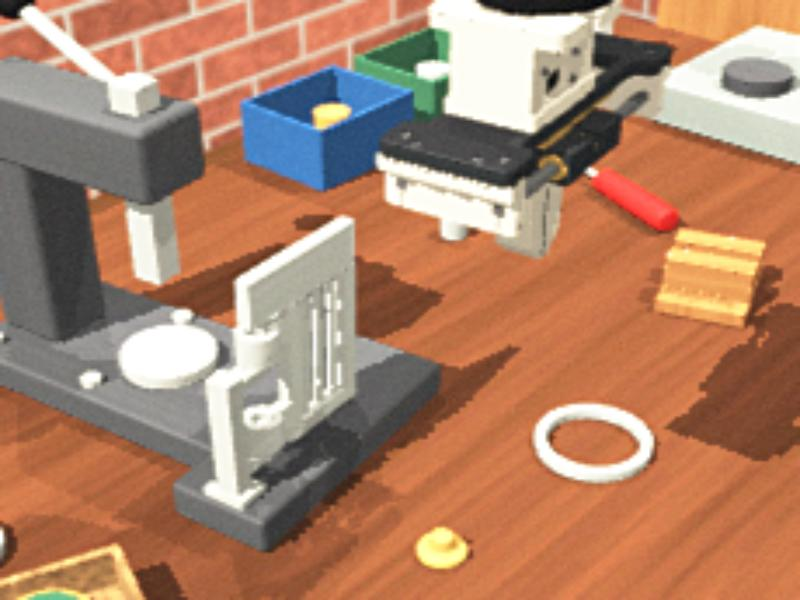

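```bash
python3 fin.py | head -8; python3 -c "
from cell import job
print(job.sign_off())"
```

```text
0.05 -0.092 27 outer face x mm [-8.6 -8.1 -7.8]
0.05 -0.08 36 outer face x mm [-5.9 -5.4 -3.4]
0.05 -0.06 32 outer face x mm [-5.7 -4.5 -3.6]
0.05 -0.03 43 outer face x mm [-8.3 -7.6 -6.9]
0.1 -0.092 60 outer face x mm [-7.6 -6.9 -5.9]
0.1 -0.08 51 outer face x mm [-5.3 -4.3 -3.4]
0.1 -0.06 36 outer face x mm [-5.1 -4.1 -3.1]
0.1 -0.03 63 outer face x mm [-7.  -6.3 -5.5]
the job is handed in; nothing more can be done
None
```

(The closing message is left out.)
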